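# Flip the gift box onto the parcel scale

### The arm

A 6-joint arm with a two-finger parallel gripper is mounted at the origin on the work surface. World frame = base frame: x ahead of the robot, y to its left, z up, the work surface at z = 0. Lengths are in m, angles in rad, forces in N, time in s.
With the tool pointing down it reaches from about 0.25 to 0.725 m from the base axis. Payload 4 kg.
Tool frame: the origin (TCP) lies midway between the tips of the shut fingers; the grasp point (between the pads) lies 19 mm behind it; z points along the fingers, y is the line along which they close (so a half turn about z gives the same grasp; the last joint's range is limited). The gripper opens to 85 mm and grips with 20 to 120 N. Pads are 22 mm wide; open, the fingers measure 114 mm over their backs; the gripper's body (76 mm by 85 mm) begins 54 mm behind the grasp point. The pads swing forward as they close: fully open they stand 13 mm farther back than shut.
Start: joints at [1.197, 0.241, 0.005, 1.335, 0, 1.571], TCP at [0.183, 0.465, 0.231] pointing down, gripper open.
Joint ranges: [-2.72, 2.72], [-1.05, 1.87], [-1.09, 1.28], [-1.99, 2.15], [-1.42, 1.44], [-3.14, 3.14]. Speed limits (rad/s): [2.79, 2.79, 3.14, 3.14, 3.14, 3.14].

### API

Orientations are given as a unit quaternion [x, y, z, w].
In Python, from workcell import monitor, vision, job gives the robot as it stands.
- The arm moves only by the tool move_arm, never from a script. Its argument "moves" is a list that holds one entry, the list of rows, each a list of 5 numbers: the shift along the world's x, y, z in m, then the turn about the world's z in degrees, then the opening in per cent of the stroke, from 0 (shut) to 100 (fully open). In form: [[[x, y, z, turn, gripper], ...]]. A call has 1 to 5 rows; each row is the pose to reach, as a shift and turn from the pose commanded when the call began; what a row does not reach only later rows make up. A row lasts 1/8 s, in which the tool goes at most 62.5 mm and 10.7 degrees, less where a joint would pass 70% of its speed; a pose out of reach is approached as far as the arm can. A call with a gripper value outside its range is refused whole. The fingers move at their own pace and stop on an object; the grip force is fixed at half the most. Time passes only in rows, so rows that repeat a pose let the fingers close. It gives the time, the measured TCP pose, the force, the opening and the grip force at its end, in the units of the state.
- monitor.get_obs(): the state, without advancing time (a new reading comes with each control period).
- vision.camera(name): name is "scene" or "side" or "wrist"; returns a dict with "color" (420x560x3 uint8, red, green, blue), "camera_matrix" (3x3 intrinsics, pixels), "eye" and "attitude" of the camera in the world; the wrist camera has in their place "hand_eye" (4x4, takes a point from camera to tool coordinates, whose origin is the TCP and whose axes are the flange's). Camera axes: x right, y up, looking along -z (the intrinsics and any distortion apply to the point x, -y, -z); pixel columns grow to the right and rows downward; lengths in m; the calibration is good to about 2 mm. A picture is of the moment at which its call begins: read the wrist's pose just before it. There is no depth.
- job.job_done(): hands the job in; it is judged then, once.
The state is a dict: "clock": time; "joint_pos": joint angles; "joint_vel": joint speeds; "tau": joint torques, N m; "eef_pos": TCP position; "tool_rot": TCP orientation; "ft_force": force on the tool from outside, world axes, zero at the start; "ft_torque": the same for the moment, N m; "grip_width": finger opening in m; "grasp_force": force on a finger pad.
Only numpy, scipy, OpenCV 4.12 (cv2) and the standard library are available. Lean on these libraries where they do the work, as an engineer would, in place of code of your own. Each camera call takes 0.05 s, during which the arm holds its last target. There are 200 camera calls.

### The job

The blue-lidded gift box lies lid up in front of the parcel scale, its barcode sticker hidden underneath. Without grasping or lifting it, push it flat along the table until its end lies flush against the scale's front edge, then keep it against that edge and push its near end up with your fingertips so that it stands on end and tips over onto the scale. Finally push it further on until it lies flat, sticker up, with no part of it overhanging the scale's steel platform; leave everything else on the table where it is.

Things in the scene. Friction and masses are not known exactly. Their poses are not given: they have to be found in the camera images.
- gift_box: rigid gift box, 0.11-0.22 kg, 19 mm high: dotted blue lid board 120 (x) by 130 (y), 5 thick, on a brown base 96 by 106, 14 high, so the lid overhangs by 12 all round with a 14 mm gap under it: a fingertip just above the table pushes on the lid's rim. Origin: centre of the underside (white sticker). z from sticker to lid; x to the scale within 0.2 rad at the start, 20-45 mm short of it
- far_left (a point): corner of the gift box's lid, on its flat outer face; moves with the box. Named as seen from the robot at the start: 'far' is the end facing the scale (box +x), 'left' is box +y
- far_right (a point): corner of the gift box's lid, on its flat outer face; moves with the box. Named as seen from the robot at the start: 'far' is the end facing the scale (box +x), 'left' is box +y
- near_left (a point): corner of the gift box's lid, on its flat outer face; moves with the box. Named as seen from the robot at the start: 'far' is the end facing the scale (box +x), 'left' is box +y
- near_right (a point): corner of the gift box's lid, on its flat outer face; moves with the box. Named as seen from the robot at the start: 'far' is the end facing the scale (box +x), 'left' is box +y
- scale: parcel scale, fixed, rigid: black housing, flat steel platform 200 mm (x) by 240 mm (y), top 26 mm above the table. Origin: centre of the platform at table height. Its front edge is the upright face, 26 mm high, 100 mm from the origin on the -x side, facing the robot. A grey readout, 60 deep, 160 wide, 31 mm high, adjoins the far (+x) side
- tape_dispenser: black desk tape dispenser, 150 by 60 mm, 83 mm high, 0.9 kg, loose, to the left of the box and scale; origin at the centre of its underside. Leave alone.
- tape_roll: brown roll of packing tape lying flat, 84 mm across, 24 mm high, loose, to the right of the box; origin at the centre of its underside. Leave alone.
- stapler: red and black stapler, 130 by 34 mm, 48 mm high, loose, further right; origin at the centre of its underside. Leave alone.
- notebooks: stack of four notebooks, about 156 by 216 mm, 60 mm high, loose, at the left of the table; origin at the centre of its underside. Leave alone.
- mug: blue mug, 80 mm across, 95 mm high, loose, at the left of the table near the robot; origin at the centre of its underside. Leave alone.
- other_box: another gift box of the same shape with a red lid, at the right of the table; origin at the centre of its underside. Leave alone.
There are look-alikes about, which are no part of the job. Of the things like the gift_box, leave any that is pink or yellow; of the rest the larger one is meant.

How it is judged:
On the way, in this order (a step that is already met when the one before it is completed fails the run):
1. the box, still flat and sticker down, lies with its far end flush against the scale's front edge (both far corners within 10 mm) (x of each of far_left, far_right in the frame of scale above -0.11 m and angle between gift_box's own z axis and vertical below 0.2 rad), for 0.1 s.
2. the box stands on its far end on the table, against the scale's front edge (angle between gift_box's own z axis and vertical between 1.2 and 1.95 rad and height (world z) of each of far_left, far_right below 0.035 m and x of each of far_left, far_right in the frame of scale above -0.14 m), for 0.05 s.
At the end, for the whole second after the job is handed in: The gift box lies at rest, flat on the scale's platform, sticker up (within 0.1 rad), all four lid corners within the platform's outline (3 mm allowed) and at the platform's height (-4 to +5 mm) (angle between gift_box's own z axis and vertical above 3.04 rad and x of far_left in the frame of scale between -0.103 and 0.103 m and y of far_left in the frame of scale between -0.123 and 0.123 m and z of far_left in the frame of scale between 0.022 and 0.031 m and x of far_right in the frame of scale between -0.103 and 0.103 m and y of far_right in the frame of scale between -0.123 and 0.123 m and z of far_right in the frame of scale between 0.022 and 0.031 m and x of near_left in the frame of scale between -0.103 and 0.103 m and y of near_left in the frame of scale between -0.123 and 0.123 m and z of near_left in the frame of scale between 0.022 and 0.031 m and x of near_right in the frame of scale between -0.103 and 0.103 m and y of near_right in the frame of scale between -0.123 and 0.123 m and z of near_right in the frame of scale between 0.022 and 0.031 m and linear speed of gift_box below 0.02 m/s); the robot touches nothing.
It fails at once if the gift box is lifted or carried: all four lid corners more than 60 mm above the table at once (height (world z) of each of far_left, far_right, near_left, near_right above 0.06 m).
It fails at once if another object on the table is shifted more than 20 mm (distance of any of tape_dispenser, tape_roll, stapler, notebooks, mug, other_box from where it was at the start of the episode above 0.02 m).
It also fails if it takes over 58 s, if anything falls off the work surface, if the arm or the gripper's body presses on something with over 40 N, if the wrist force passes 120 N, or if a joint passes its speed limit or range.

## Working session

There is one attempt and no reset: what is moved stays moved. The work goes in short steps, Python scripts to look and compute and a tool call to move; the robot and the scene stay as the last step left them, time stands still between calls to the robot, and variables do not carry over. Pictures are saved under pics/ and viewed, at most 10 in all, crops included, and the job is handed in when it is done.

Besides the shell and the picture viewer there is one more tool, called after "Call:" as name(argument=value, ...), one argument or row to a line, values as JSON. move_arm: Moves the arm, as the interface text tells. Its arguments: {"type":"object","properties":{"moves":{"type":"array","items":{"type":"array","items":{"type":"array","items":{"type":"number"}}}}},"required":["moves"]}

```bash
mkdir -p pics; cat > h.py <<'E'
import numpy as np, cv2
from workcell import monitor, vision, job
from scipy.spatial.transform import Rotation as R
def snap(name,fn):
    o=monitor.get_obs(); c=vision.camera(name); cv2.imwrite('pics/'+fn,c['color'][:,:,::-1])
    np.savez('pics/'+fn+'.npz',**{k:v for k,v in c.items()}); return o,c
def rot(a):
    a=np.array(a,float); return a if a.shape==(3,3) else R.from_quat(a).as_matrix()
def pix2(fn,pts,z):
    d=np.load('pics/'+fn+'.npz'); K=d['camera_matrix']; A=rot(d['attitude']); e=d['eye']; out=[]
    for u,v in pts:
        q=np.linalg.inv(K)@[u,v,1]; r=A@np.array([q[0],-q[1],-q[2]]); out.append(e+r*(z-e[2])/r[2])
    return np.array(out)
def proj(fn,P):
    d=np.load('pics/'+fn+'.npz'); K=d['camera_matrix']; A=rot(d['attitude']); e=d['eye']
    q=(np.array(P)-e)@A; q=q*[1,-1,-1]; p=q@K.T; return p[:,:2]/p[:,2:]
E
python3 - <<'E'
from h import *
for n in('scene','side'):
    o,c=snap(n,n+'0.png'); print({k:v for k,v in c.items() if k!='color'})
print(o)
a=cv2.imread('pics/scene0.png')
E
```

```text
{'camera_matrix': array([[381.40506049,   0.        , 282.3972073 ],
       [  0.        , 381.40506049, 210.03816669],
       [  0.        ,   0.        ,   1.        ]]), 'eye': array([1.02139197, 0.59409422, 0.81190932]), 'attitude': array([0.13211582, 0.36566421, 0.86810835, 0.30858222])}
{'camera_matrix': array([[491.01232322,   0.        , 285.51632299],
       [  0.        , 491.01232322, 212.0925419 ],
       [  0.        ,   0.        ,   1.        ]]), 'eye': array([-0.32218554, -1.23722756,  1.16513159]), 'attitude': array([ 0.42516233, -0.13419061, -0.25627379,  0.85764423])}
{'clock': 0.05, 'joint_pos': array([1.19701133e+00, 2.41368172e-01, 3.74342873e-03, 1.33517962e+00,
       1.73614975e-06, 1.57083300e+00]), 'joint_vel': array([ 0.00201737, -0.00145981,  0.00039695,  0.00127564,  0.00129865,
       -0.00044236]), 'tau': array([-7.81044237e-04, -3.73492992e+01,  2.53292334e+01,  1.09749348e-02,
       -7.04133890e-05, -7.29652805e-08]), 'eef_pos': array([0.18234604, 0.46490426, 0.23044264]), 'tool_rot': array([ 1.85824334e-01,  9.82582469e-01, -9.86374831e-04, -1.87387527e-04]), 'ft_force': array([-0.46930784,  0.47959097,  0.43623975]), 'ft_torque': array([-0.00891234,  0.03044253,  0.0290165 ]), 'grasp_force': 0.0, 'grip_width': 0.08543591826569769}
```

View pics/scene0.png

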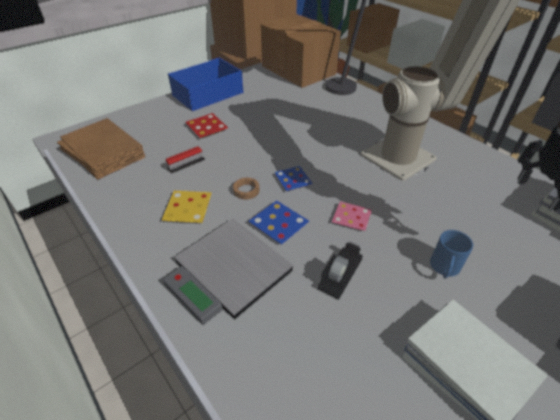

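View pics/side0.png

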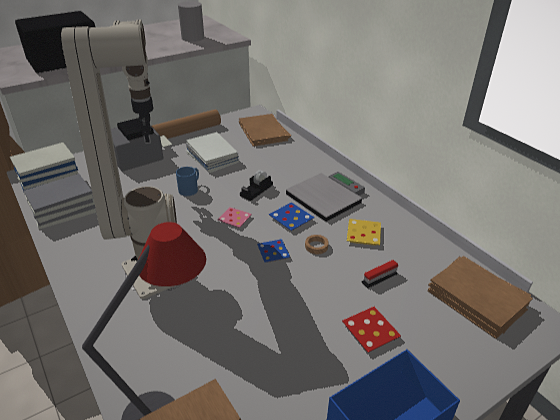

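Blue candidates in the scene picture are (279,221), larger and next to the scale, and (293,178), smaller. Pink is at (351,216) and yellow at (187,206). The larger blue one fits, so I'll confirm it in a crop and measure.

```bash
python3 - <<'E'
import cv2
a=cv2.imread('pics/scene0.png')[165:325,155:375]
cv2.imwrite('pics/crop0.png',cv2.resize(a,None,fx=3.6,fy=3.6,interpolation=cv2.INTER_CUBIC))
E
```

```text
(no output)
```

View pics/crop0.png

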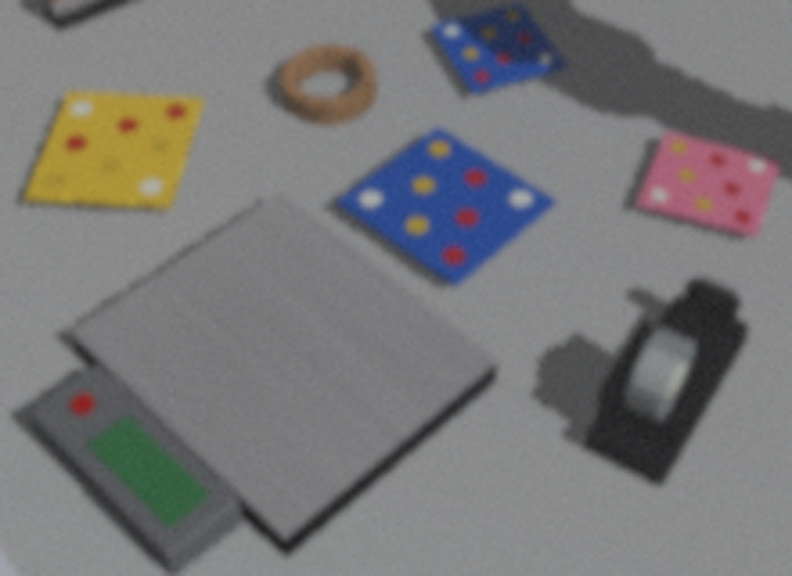

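The larger blue box has crop corners (439,128), (553,202), (455,285) and (331,203). The scale platform's corners are (275,193), (497,368), (287,545) and (62,333).

```bash
cat > m.py <<'E'
from h import *
from scipy.optimize import least_squares
c=lambda p:[(155+(u+.5)/3.6-.5,165+(v+.5)/3.6-.5) for u,v in p]
def fit(fn,px,z,lx,ly,g):
    # corners order: matched by template
    T=np.array([[sx*lx/2,sy*ly/2] for sx,sy in[(-1,-1),(-1,1),(1,1),(1,-1)]])
    def P(s):
        C,S=np.cos(s[2]),np.sin(s[2]); return np.c_[T@[[C,S],[-S,C]]+s[:2],np.full(4,z)]
    r=least_squares(lambda s:(proj(fn,P(s))-px).ravel(),g); return r.x,P(r.x),r.fun
if __name__=='__main__':
    np.set_printoptions(precision=4,suppress=True)
    B=c([(439,128),(553,202),(455,285),(331,203)]); S=c([(275,193),(497,368),(287,545),(62,333)])
    b=pix2('scene0.png',B,.019); s=pix2('scene0.png',S,.026); print(b,s)
    fb=fit('scene0.png',B,.019,.12,.13,[*b[:,:2].mean(0),0]); fs=fit('scene0.png',S,.026,.2,.24,[*s[:,:2].mean(0),0])
    print(fb,fs,sep='\n')
    th=fs[0][2]; M=np.array([[np.cos(th),np.sin(th)],[-np.sin(th),np.cos(th)]])
    print('in scale',(fb[1][:,:2]-fs[0][:2])@M.T, fb[0][2]-th)
    O=[[(346-155)*3.6,0]]
    print(pix2('scene0.png',[(246,188),(341,270),(351,216),(293,178),(187,206)],.02))
E
python3 m.py
```

```text
[[ 0.4907 -0.0794  0.019 ]
 [ 0.4741  0.0468  0.019 ]
 [ 0.5907  0.0653  0.019 ]
 [ 0.6135 -0.0647  0.019 ]] [[ 0.6455 -0.0963  0.026 ]
 [ 0.6202  0.149   0.026 ]
 [ 0.8151  0.1716  0.026 ]
 [ 0.8454 -0.0745  0.026 ]]
(array([ 0.5423, -0.008 ,  0.1463]), array([[ 0.4924, -0.0811,  0.019 ],
       [ 0.4735,  0.0475,  0.019 ],
       [ 0.5922,  0.065 ,  0.019 ],
       [ 0.6111, -0.0636,  0.019 ]]), array([-0.7695, -0.0506,  0.3335,  0.0273, -0.4745,  0.1999,  0.8972,
       -0.1626]))
(array([0.7316, 0.0383, 0.1182]), array([[ 0.6464, -0.0926,  0.026 ],
       [ 0.6181,  0.1457,  0.026 ],
       [ 0.8167,  0.1693,  0.026 ],
       [ 0.845 , -0.0691,  0.026 ]]), array([ 0.4508,  0.8316, -0.2083, -1.2298, -1.1411, -0.3232,  1.0976,
        1.1944]))
in scale [[-0.2515 -0.0904]
 [-0.2552  0.0396]
 [-0.1353  0.043 ]
 [-0.1316 -0.087 ]] 0.028168787099600245
[[ 0.5311 -0.1838  0.02  ]
 [ 0.5275  0.2313  0.02  ]
 [ 0.3644  0.112   0.02  ]
 [ 0.3834 -0.1281  0.02  ]
 [ 0.7166 -0.2279  0.02  ]]
```

Box is about 33 mm short of the scale and yawed 0.03 rad relative to it; scale yaw is about 6.8°. I'll go behind the box with the fingers 60% open and spread along the scale's y axis.

Call:
move_arm(
  moves=[
    [[0.03,-0.05,0.0,6,60],[0.06,-0.105,0.0,12,60],[0.09,-0.16,0.0,18,60],[0.115,-0.215,0.0,24,60],[0.14,-0.27,0.0,28,60]],
  ],
)

```text
clock: 0.72
eef_pos: [0.3229, 0.1936, 0.2311]
tool_rot: [-0.059, 0.998, -0.0, 0.0]
ft_force: [1.3, -0.0, -0.1]
grip_width: 0.0509
grasp_force: 0.0
```

Call:
move_arm(
  moves=[
    [[0.025,-0.055,0.0,0,60],[0.05,-0.11,0.0,0,60],[0.075,-0.165,-0.03,0,60],[0.095,-0.215,-0.07,0,60],[0.095,-0.215,-0.12,0,60]],
  ],
)

```text
clock: 1.35
eef_pos: [0.4202, -0.0225, 0.1112]
tool_rot: [-0.055, 0.998, -0.001, 0.003]
ft_force: [0.3, 0.2, -0.6]
grip_width: 0.0515
grasp_force: 0.0
```

```bash
python3 - <<'E'
from h import *
o,c=snap('wrist','w1.png'); print(o['clock'],o['eef_pos'],o['tool_rot'],o['joint_pos'],o['grip_width'],o['ft_force']); print(c['hand_eye'],c['camera_matrix'])
E
```

```text
1.35 [ 0.42023632 -0.02247681  0.11118047] [-5.47864711e-02  9.98494765e-01 -5.18635668e-04  2.52557005e-03] [-5.30837898e-02  1.80043236e-01 -4.06439134e-01  9.79180482e-01
 -4.87287188e-04 -1.62713237e-01] 0.051503990951529646 [ 0.27441579  0.17615091 -0.6427454 ]
[[ 2.32770833e-04  9.55264354e-01  2.95753207e-01  7.56085673e-02]
 [ 9.99999325e-01  1.14334374e-04 -1.15633650e-03  1.12460214e-03]
 [-1.13842180e-03  2.95753276e-01 -9.55263683e-01 -1.43554288e-01]
 [ 0.00000000e+00  0.00000000e+00  0.00000000e+00  1.00000000e+00]] [[321.17664763   0.         279.58685269]
 [  0.         321.17664763 207.610812  ]
 [  0.           0.           1.        ]]
```

View pics/w1.png

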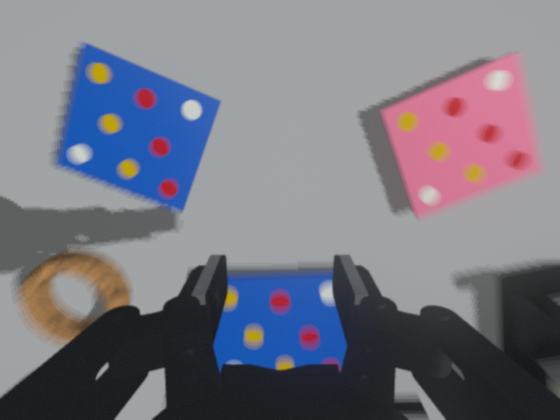

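The wrist view looks down with the robot at the top of the picture. The box's near edge runs from (240,270) to (325,269) between the fingertips at (218,258) and (343,258).

```bash
cat >> h.py <<'E'
def wpix(fn,o,pts,z):
    d=np.load('pics/'+fn+'.npz'); K=d['camera_matrix']; H=d['hand_eye']; A=rot(o[1])@H[:3,:3]; e=np.array(o[0])+rot(o[1])@H[:3,3]; out=[]
    for u,v in pts:
        q=np.linalg.inv(K)@[u,v,1]; r=A@np.array([q[0],-q[1],-q[2]]); out.append(e+r*(z-e[2])/r[2])
    return np.array(out)
E
python3 - <<'E'
from h import *
o=([ 0.42023632,-0.02247681,0.11118047],[-5.47864711e-02,9.98494765e-01,-5.18635668e-04,2.52557005e-03])
print(wpix('w1.png',o,[(240,270),(325,268.5),(183,210),(218,100)],.019))
print(wpix('w1.png',o,[(218,256),(343,256)],.119))
a=cv2.imread('pics/w1.png'); print(a[250:285,280])
E
```

```text
[[ 0.47470512 -0.04776595  0.019     ]
 [ 0.46571733  0.0211689   0.019     ]
 [ 0.42801704 -0.09515861  0.019     ]
 [ 0.34469783 -0.07257199  0.019     ]]
[[ 0.4131473  -0.0506869   0.119     ]
 [ 0.4067848   0.00694748  0.119     ]]
[[166 163 160]
 [164 162 160]
 [164 162 159]
 [165 162 160]
 [165 163 160]
 [163 162 159]
 [165 162 159]
 [165 163 160]
 [164 163 160]
 [165 162 159]
 [165 162 159]
 [165 162 160]
 [163 160 157]
 [157 155 151]
 [151 149 147]
 [142 139 136]
 [139 136 133]
 [135 133 130]
 [127 123 121]
 [121 113 110]
 [111  99  96]
 [111  92  85]
 [123  91  80]
 [131  90  76]
 [140  88  68]
 [145  87  63]
 [149  87  61]
 [157  84  50]
 [163  86  46]
 [167  86  44]
 [174  89  43]
 [175  90  44]
 [177  91  44]
 [177  91  43]
 [176  89  42]]
```

Call:
move_arm(
  moves=[
    [[0.0,0.0,-0.05,0,60],[0.0,0.0,-0.095,0,60],[0.0,0.0,-0.108,0,60],[0.025,0.003,-0.108,0,60],[0.035,0.004,-0.108,0,60]],
  ],
)

```text
clock: 2.02
eef_pos: [0.4551, -0.0152, 0.0047]
tool_rot: [-0.058, 0.998, -0.0, 0.002]
ft_force: [-0.1, 0.0, -0.2]
grip_width: 0.0511
grasp_force: 0.0
```

Call:
move_arm(
  moves=[
    [[0.01,0.001,0,0,60],[0.018,0.002,0,0,60],[0.025,0.003,0,0,60],[0.03,0.0036,0,0,60],[0.034,0.004,0,0,60]],
  ],
)

```text
clock: 2.65
eef_pos: [0.4865, -0.0115, 0.0032]
tool_rot: [-0.057, 0.998, -0.0, -0.0]
ft_force: [-1.3, -0.1, 1.1]
grip_width: 0.0512
grasp_force: 0.6
```

Call:
move_arm(
  moves=[
    [[0.004,0.0005,0,0,60],[0.007,0.001,0,0,60],[0.009,0.001,0,0,60]],
  ],
)

```text
clock: 3.02
eef_pos: [0.4958, -0.0105, 0.0033]
tool_rot: [-0.057, 0.998, 0.0, 0.0]
ft_force: [-0.8, -0.2, 1.0]
grip_width: 0.0512
grasp_force: 0.5
```

Call:
move_arm(
  moves=[
    [[0.002,0.0,0,0,60],[0.004,0.0005,0,0,60]],
  ],
)

```text
clock: 3.28
eef_pos: [0.4995, -0.01, 0.0032]
tool_rot: [-0.057, 0.998, 0.0, -0.0]
ft_force: [-3.9, -0.1, 1.9]
grip_width: 0.051
grasp_force: 2.1
```

```bash
python3 - <<'E'
from h import *
o,c=snap('scene','s1.png'); print(o['clock'],o['eef_pos'],o['ft_force'],o['ft_torque'])
a=cv2.imread('pics/s1.png')[165:325,155:375]
cv2.imwrite('pics/crop1.png',cv2.resize(a,None,fx=3.6,fy=3.6,interpolation=cv2.INTER_CUBIC))
E
```

```text
3.275 [ 0.49945741 -0.01002687  0.00323913] [-3.87644601 -0.0910614   1.91625275] [-0.10451974  0.86032352 -0.11069244]
```

View pics/crop1.png

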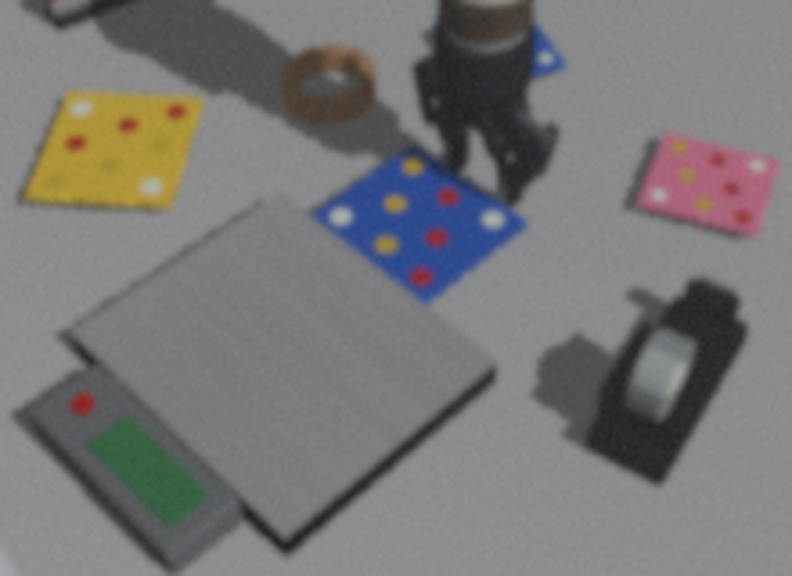

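Box is flush against the scale, with its far edge between crop pixels (310,215) and (428,300), and the force is rising. Next I'll press and lift by friction.

Call:
move_arm(
  moves=[
    [[0.003,0.0004,0,0,60],[0.003,0.0004,0.002,0,60]],
  ],
)

```text
clock: 3.58
eef_pos: [0.4995, -0.0096, 0.0043]
tool_rot: [-0.057, 0.998, 0.0, -0.003]
ft_force: [-4.5, -0.0, -0.4]
grip_width: 0.0509
grasp_force: 2.5
```

Call:
move_arm(
  moves=[
    [[0,0,0.004,0,60],[0,0,0.008,0,60]],
  ],
)

```text
clock: 3.82
eef_pos: [0.4997, -0.0096, 0.0124]
tool_rot: [-0.057, 0.998, 0.0, -0.003]
ft_force: [-5.4, 0.7, 0.1]
grip_width: 0.0511
grasp_force: 2.7
```

```bash
cat >> h.py <<'E'
def comp(fn):
    o,_=snap('scene','t1.png'); snap('side','t2.png'); snap('wrist','t3.png')
    z=lambda f,r:cv2.resize(cv2.imread('pics/'+f)[r[1]:r[3],r[0]:r[2]],(400,300),interpolation=cv2.INTER_CUBIC)
    a=np.hstack([z('t1.png',(200,160,340,265)),z('t2.png',(230,150,390,270))]); b=np.hstack([z('t3.png',(0,0,560,420)),np.zeros((300,400,3),np.uint8)])
    cv2.imwrite('pics/'+fn,np.vstack([a,b])); print(o['clock'],o['eef_pos'],o['ft_force'],o['ft_torque'],o['grip_width'])
E
python3 -c "
from h import *
comp('c2.png')"
```

```text
3.825 [ 0.49971096 -0.00962129  0.01242371] [-5.42525278  0.67692208  0.09402456] [-0.03726522  1.0801885  -0.21551344] 0.0510840503844378
```

View pics/c2.png

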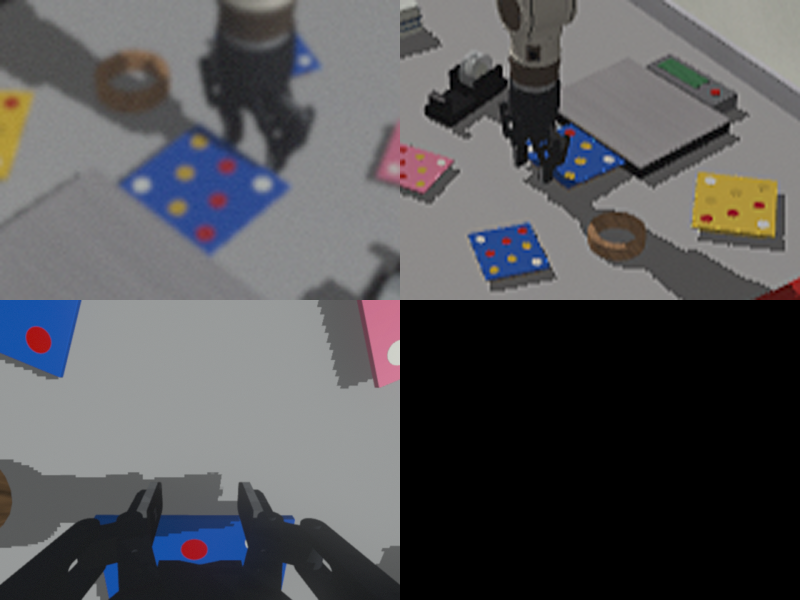

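```bash
cat >> h.py <<'E'
def nl(fn):
    a=cv2.imread('pics/'+fn).astype(int); w=a[150:270,230:330]; m=(w[:,:,0]-w[:,:,2]>40)&(np.arange(150,270)[:,None]>200-0*w[:,:,0])
    ys,xs=np.nonzero(m); k=xs>=xs.max()-2; b=ys>=ys.max()-2
    return 'right',xs.max()+230,ys[k].mean()+150,'bottom',xs[b].mean()+230,ys.max()+150,'n',m.sum()
E
python3 -c "
from h import *
print(nl('s1.png'),nl('t1.png'))
for z in (.019,.023,.027): print(proj('s1.png',[[0.503,0.06,z],[0.623,.07,z]]))"
```

```text
('right', np.int64(300), np.float64(227.0), 'bottom', np.float64(273.0), np.int64(248), 'n', np.int64(1096)) ('right', np.int64(301), np.float64(225.0), 'bottom', np.float64(272.75), np.int64(248), 'n', np.int64(1136))
[[303.80452597 227.91876778]
 [272.80828383 250.60554518]]
[[303.86497551 226.95459556]
 [272.78762733 249.64658598]]
[[303.92573774 225.98543612]
 [272.76685768 248.68237376]]
```

Near corner rose about 8 mm while the far end stayed put, so friction is holding. I'll keep lifting along the arc.

Call:
move_arm(
  moves=[
    [[0,0,0.005,0,60],[-0.0005,0,0.01,0,60],[-0.001,0,0.015,0,60],[-0.002,0,0.02,0,60]],
  ],
)

```text
clock: 4.47
eef_pos: [0.5023, -0.0097, 0.0343]
tool_rot: [-0.057, 0.998, -0.0, 0.002]
ft_force: [-0.6, 0.2, -0.6]
grip_width: 0.0511
grasp_force: 0.3
```

```bash
python3 -c "
from h import *
o,_=snap('scene','s3.png');print(nl('s3.png'),o['ft_force'],o['eef_pos'])"
```

```text
('right', np.int64(300), np.float64(221.5), 'bottom', np.float64(272.75), np.int64(248), 'n', np.int64(1246)) [-0.55935235  0.21556799 -0.60995559] [ 0.5023135  -0.00965892  0.03431397]
```

Call:
move_arm(
  moves=[
    [[0.003,0.0004,0.0,0,60],[0.005,0.0006,0.0,0,60]],
  ],
)

```text
clock: 4.78
eef_pos: [0.5024, -0.0097, 0.0325]
tool_rot: [-0.057, 0.998, -0.001, -0.003]
ft_force: [-9.7, -1.9, 2.3]
grip_width: 0.0516
grasp_force: 4.9
```

```bash
python3 -c "
from h import *
o,_=snap('scene','s4.png');print(nl('s4.png'),o['ft_force'],o['eef_pos'])
for z in (.019,.04,.06,.08): print(z,proj('s4.png',[[0.503,0.06,z]]))"
```

```text
('right', np.int64(300), np.float64(221.72727272727275), 'bottom', np.float64(272.5882352941176), np.int64(248), 'n', np.int64(1220)) [-9.70273136 -1.89344135  2.26989166] [ 0.50235914 -0.00966495  0.03248318]
0.019 [[303.80452597 227.91876778]]
0.04 [[304.12540397 222.8007534 ]]
0.06 [[304.43927985 217.79442298]]
0.08 [[304.76156145 212.65402119]]
```

Force fell because the near edge moves toward the scale as it rises; my x sign was wrong. I'll follow the true arc, +x with +z.

Call:
move_arm(
  moves=[
    [[0.001,0.0001,0.005,0,60],[0.002,0.0002,0.01,0,60],[0.0035,0.0004,0.015,0,60],[0.005,0.0006,0.02,0,60]],
  ],
)

```text
clock: 5.32
eef_pos: [0.5082, -0.0088, 0.0527]
tool_rot: [-0.057, 0.998, -0.0, -0.003]
ft_force: [-6.7, -1.0, 0.7]
grip_width: 0.0508
grasp_force: 3.0
```

```bash
python3 -c "
from h import *
o,_=snap('scene','s5.png');print(nl('s5.png'),o['ft_force'],o['eef_pos'])
for z in (.04,.05,.06,.07): print(z,proj('s5.png',[[0.508,0.06,z]]))"
```

```text
('right', np.int64(299), np.float64(218.45454545454544), 'bottom', np.float64(272.5333333333333), np.int64(248), 'n', np.int64(1292)) [-6.67985278 -1.04613548  0.66368496] [ 0.50821184 -0.00882756  0.05268381]
0.04 [[302.78810133 223.61231594]]
0.05 [[302.93554777 221.12558345]]
0.06 [[303.08494667 218.60592217]]
0.07 [[303.23633707 216.0526737 ]]
```

Near end is at about 21°, but the tips sit close to the rim. Closing the fingers symmetrically while pushing +x lowers the tips and frees the vertical friction, so the rim should ride up.

Call:
move_arm(
  moves=[
    [[0.002,0.0002,0.0,0,45],[0.004,0.0005,0.0,0,35],[0.005,0.0006,0.0,0,25]],
  ],
)

```text
clock: 5.75
eef_pos: [0.5076, -0.0092, 0.0511]
tool_rot: [-0.057, 0.998, -0.001, -0.008]
ft_force: [-16.2, -2.6, 6.3]
grip_width: 0.0216
grasp_force: 8.6
```

```bash
python3 -c "
from h import *
o,_=snap('scene','s6.png');print(nl('s6.png'),o['ft_force'],o['eef_pos'],o['grip_width'])
for z in (.05,.06,.07,.08): print(z,proj('s6.png',[[0.513,0.06,z]]))"
```

```text
('right', np.int64(299), np.float64(219.0), 'bottom', np.float64(273.0), np.int64(248), 'n', np.int64(1282)) [-16.21379123  -2.57694694   6.31878419] [ 0.50759465 -0.00915026  0.05111681] 0.02159199840279248
0.05 [[301.58399781 221.94063894]]
0.06 [[301.72475217 219.4209334 ]]
0.07 [[301.86738687 216.8675669 ]]
0.08 [[302.01193985 214.2798604 ]]
```

Call:
move_arm(
  moves=[
    [[0.0,0.0,0.005,0,25],[0.001,0.0001,0.01,0,25],[0.002,0.0002,0.015,0,25],[0.0045,0.0005,0.02,0,25]],
  ],
)

```text
clock: 6.3
eef_pos: [0.521, -0.0073, 0.0738]
tool_rot: [-0.057, 0.998, -0.0, 0.001]
ft_force: [-0.4, -0.5, 0.4]
grip_width: 0.0213
grasp_force: 0.2
```

```bash
python3 -c "
from h import *
o,_=snap('scene','s7.png');print(nl('s7.png'),o['ft_force'],o['eef_pos'],o['grip_width'])
for z in (.06,.07,.08,.09): print(z,proj('s7.png',[[0.517,0.06,z]]))"
```

```text
('right', np.int64(296), np.float64(217.3), 'bottom', np.float64(273.27272727272725), np.int64(249), 'n', np.int64(1230)) [-0.41092633 -0.54264113  0.38283336] [ 0.52100699 -0.0073438   0.07378985] 0.021323508417061387
0.06 [[300.63235079 220.07548639]]
0.07 [[300.76792502 217.52204213]]
0.08 [[300.90532577 214.93419646]]
0.09 [[301.04459022 212.31124946]]
```

```bash
python3 -c "
from h import *
comp('c7.png')"
```

```text
6.35 [ 0.52207215 -0.007242    0.07465143] [-2.22649365  0.10248637  3.20086547] [-8.51207744e-02  6.81158343e-01 -4.18402826e-04] 0.021294820353727362
```

View pics/c7.png

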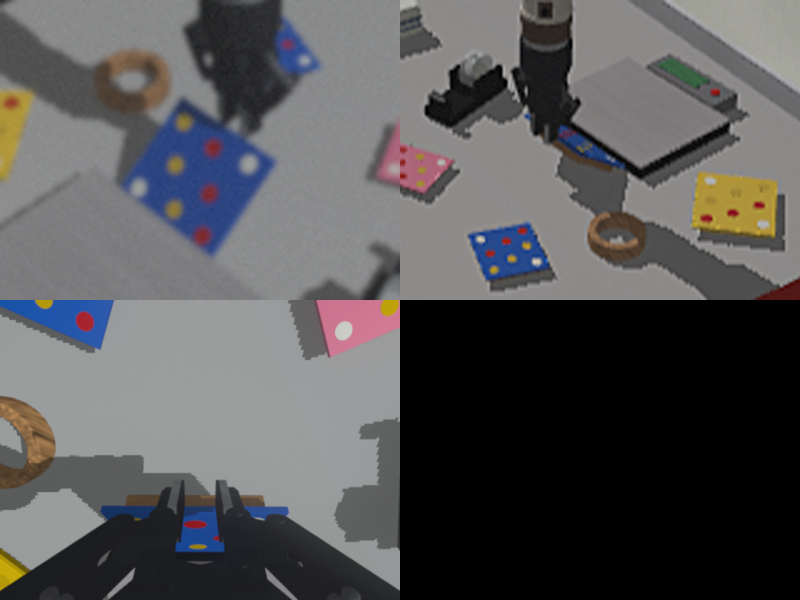

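```bash
cat >> h.py <<'E'
def tri(sp,wp,o,fn='t1.png',wf='t3.png'):
    for z in np.arange(.02,.13,.01): print(round(z,3),pix2(fn,[sp],z)[0][:2].round(4),wpix(wf,o,[wp],z)[0][:2].round(4))
E
python3 -c "
from h import *
o=([0.522,-0.0072,.0747],[-0.057,.998,0,.001])
tri((296.6,216.4),(403,294),o)
H=np.load('pics/t3.png.npz')['hand_eye'];K=np.load('pics/t3.png.npz')['camera_matrix']
for t in([0,0,0],[0,.015,0],[-.011,.0,0]):
    q=H[:3,:3].T@(np.array(t)-H[:3,3]);p=K@(q*[1,-1,-1]);print(t,p[:2]/p[2]/1.4+[0,300])
"
```

```text
0.02 [0.4894 0.0129] [0.5613 0.0863]
0.03 [0.4962 0.0202] [0.5555 0.0812]
0.04 [0.5029 0.0275] [0.5497 0.0761]
0.05 [0.5096 0.0349] [0.5439 0.071 ]
0.06 [0.5163 0.0422] [0.5381 0.0659]
0.07 [0.523  0.0495] [0.5323 0.0608]
0.08 [0.5297 0.0569] [0.5265 0.0557]
0.09 [0.5365 0.0642] [0.5207 0.0506]
0.1 [0.5432 0.0716] [0.5149 0.0455]
0.11 [0.5499 0.0789] [0.5092 0.0404]
0.12 [0.5566 0.0862] [0.5034 0.0353]
[0, 0, 0] [197.82486794 491.1085957 ]
[0, 0.015, 0] [219.39879602 491.10151341]
[-0.011, 0.0, 0] [197.85879891 505.06515254]
```

The near-edge corner triangulates to about x 0.529, z 0.078 (33°). The tips sit on the rim's end face, about to slip over, so I'll lower the box gently, back off and redo it with the tips deeper and the correct arc.

Call:
move_arm(
  moves=[
    [[-0.004,0,-0.015,0,25],[-0.009,-0.001,-0.032,0,25],[-0.012,-0.001,-0.045,0,25],[-0.014,-0.0015,-0.056,0,25],[-0.045,-0.005,-0.056,0,40]],
  ],
)

```text
clock: 7.12
eef_pos: [0.4757, -0.0122, 0.016]
tool_rot: [-0.058, 0.998, 0.0, 0.0]
ft_force: [0.5, 0.4, 0.3]
grip_width: 0.0343
grasp_force: 0.0
```

Call:
move_arm(
  moves=[
    [[0,0,-0.016,0,40],[0,0,-0.016,0,40],[0.01,0.001,-0.016,0,40]],
  ],
)

```text
clock: 7.5
eef_pos: [0.4858, -0.0112, 0.0017]
tool_rot: [-0.057, 0.998, 0.0, 0.0]
ft_force: [0.4, -0.5, 0.5]
grip_width: 0.034
grasp_force: 0.0
```

```bash
python3 -c "
from h import *
comp('c8.png');print(nl('t1.png'),monitor.get_obs()['tool_rot'])"
```

```text
7.5 [ 0.48583702 -0.0112456   0.00165972] [ 0.36829081 -0.48214313  0.54606944] [ 0.02350697 -0.05993832 -0.07202553] 0.03399451001407524
('right', np.int64(300), np.float64(227.21428571428572), 'bottom', np.float64(273.1666666666667), np.int64(248), 'n', np.int64(1141)) [-5.75636105e-02  9.98340828e-01 -9.12092762e-05  1.41867210e-03]
```

View pics/c8.png

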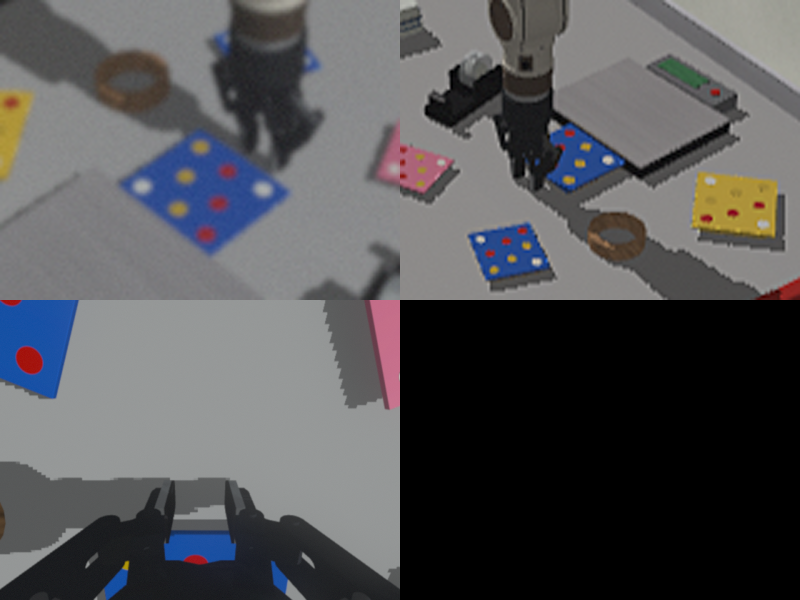

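Box is flat and still flush, near-left corner at (300,227) as before. Pressing again with the tips lower.

Call:
move_arm(
  moves=[
    [[0.008,0.001,0,0,40],[0.013,0.0016,0,0,40],[0.016,0.002,0,0,40],[0.018,0.002,0,0,40]],
  ],
)

```text
clock: 8.15
eef_pos: [0.4996, -0.0097, 0.0006]
tool_rot: [-0.057, 0.998, -0.0, -0.004]
ft_force: [-9.6, -0.9, 7.3]
grip_width: 0.0341
grasp_force: 4.6
```

Call:
move_arm(
  moves=[
    [[0.0002,0,0.005,0,40],[0.0005,0,0.01,0,40],[0.001,0.0001,0.0145,0,40],[0.0015,0.0002,0.019,0,40],[0.0025,0.0003,0.0235,0,40]],
  ],
)

```text
clock: 8.78
eef_pos: [0.5011, -0.0094, 0.0234]
tool_rot: [-0.057, 0.998, -0.0, -0.004]
ft_force: [-6.6, -1.1, 0.2]
grip_width: 0.0341
grasp_force: 3.6
```

```bash
cat >> h.py <<'E'
def est(fn):
    from scipy.optimize import brentq
    o,_=snap('scene',fn); r=nl(fn); v=r[2]+.9
    def P(t): return [.6305-.120*np.cos(t)-.059*.118+.007, .06, .108*np.sin(t)+.019*np.cos(t)]
    f=lambda t:proj(fn,[P(t)])[0][1]-v
    try: t=brentq(f,-.1,.8); p=P(t)
    except Exception as e: t,p=None,None
    print(r,'theta',t and np.degrees(t),'corner',p,o['ft_force'].round(1),o['eef_pos'].round(4))
E
python3 -c "
from h import *
est('s9.png')"
```

```text
('right', np.int64(300), np.float64(222.3846153846154), 'bottom', np.float64(272.75), np.int64(248), 'n', np.int64(1211)) theta 14.550065753992762 corner [np.float64(0.5143865817186597), 0.06, np.float64(0.045523037091474136)] [-6.6 -1.1  0.2] [ 0.5011 -0.0094  0.0234]
```

No slip; θ is about 13° with roughly 13 mm of margin. Continuing the arc.

Call:
move_arm(
  moves=[
    [[0.0015,0.0002,0.006,0,40],[0.0035,0.0004,0.012,0,40],[0.006,0.0007,0.018,0,40],[0.009,0.001,0.024,0,40],[0.0115,0.0014,0.029,0,40]],
  ],
)

```text
clock: 9.45
eef_pos: [0.5095, -0.0084, 0.0518]
tool_rot: [-0.057, 0.998, -0.0, -0.008]
ft_force: [-13.5, -3.0, 5.2]
grip_width: 0.0341
grasp_force: 7.1
```

```bash
python3 -c "
from h import *
est('s10.png')"
```

```text
('right', np.int64(299), np.float64(217.45454545454544), 'bottom', np.float64(272.5), np.int64(248), 'n', np.int64(1313)) theta 33.39087763941952 corner [np.float64(0.5303457402882494), 0.06, np.float64(0.07530133821685868)] [-13.5  -3.    5.2] [ 0.5095 -0.0084  0.0518]
```

Call:
move_arm(
  moves=[
    [[0.0005,0,0.005,0,40],[0.002,0.0002,0.01,0,40],[0.0045,0.0005,0.014,0,40],[0.0075,0.0009,0.018,0,40],[0.01,0.0012,0.021,0,40]],
  ],
)

```text
clock: 10.12
eef_pos: [0.5274, -0.0064, 0.0752]
tool_rot: [-0.057, 0.998, -0.0, 0.0]
ft_force: [-3.6, 0.1, 2.6]
grip_width: 0.0341
grasp_force: 1.9
```

```bash
python3 -c "
from h import *
comp('c11.png');print(nl('t1.png'))"
```

```text
10.125 [ 0.52740598 -0.00641347  0.07523722] [-3.6348225   0.08842297  2.59338354] [-0.11122199  0.716601   -0.02903301] 0.03406814865285651
('right', np.int64(294), np.float64(216.8), 'bottom', np.float64(273.6923076923077), np.int64(248), 'n', np.int64(1196))
```

View pics/c11.png

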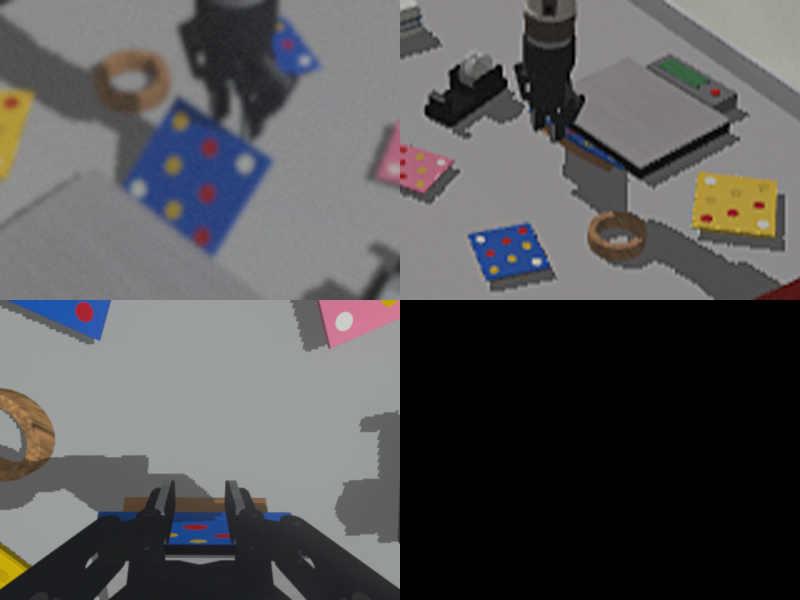

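```bash
python3 -c "
from h import *
o=([0.5274,-0.0064,.0752],[-0.057,.998,0,0])
tri((295.2,216.2),(406,297),o)
import numpy as np
w=cv2.imread('pics/t3.png'); print([tuple(map(int,w[r,280])) for r in range(272,350,3)])
"
```

```text
0.02 [0.4921 0.0096] [0.569 0.09 ]
0.03 [0.4988 0.017 ] [0.5631 0.0848]
0.04 [0.5055 0.0244] [0.5572 0.0796]
0.05 [0.5121 0.0318] [0.5514 0.0743]
0.06 [0.5188 0.0392] [0.5455 0.0691]
0.07 [0.5255 0.0465] [0.5396 0.0639]
0.08 [0.5322 0.0539] [0.5337 0.0586]
0.09 [0.5389 0.0613] [0.5279 0.0534]
0.1 [0.5456 0.0687] [0.522  0.0482]
0.11 [0.5522 0.0761] [0.5161 0.043 ]
0.12 [0.5589 0.0834] [0.5102 0.0377]
[(96, 95, 93), (91, 92, 92), (55, 68, 85), (55, 70, 86), (56, 71, 88), (53, 67, 84), (51, 65, 82), (51, 67, 83), (67, 62, 70), (99, 54, 31), (99, 54, 30), (98, 53, 30), (96, 50, 28), (137, 69, 29), (107, 58, 92), (28, 25, 136), (58, 38, 127), (138, 68, 30), (139, 70, 30), (139, 71, 31), (139, 70, 26), (114, 94, 87), (11, 125, 144), (126, 67, 38), (33, 26, 26), (35, 29, 29)]
```

Lid edge is at about z 0.08 with the finger against it (~38°). A horizontal push now has enough leverage, so I'll push +x while easing down slightly to regain tip margin.

Call:
move_arm(
  moves=[
    [[0.003,0.0004,-0.001,0,40],[0.006,0.0007,-0.002,0,40],[0.009,0.001,-0.003,0,40]],
  ],
)

```text
clock: 10.65
eef_pos: [0.5368, -0.0053, 0.0717]
tool_rot: [-0.057, 0.998, 0.0, 0.0]
ft_force: [-1.2, 0.6, 0.3]
grip_width: 0.0343
grasp_force: 0.6
```

```bash
python3 -c "
from h import *
o,_=snap('scene','t1.png');snap('wrist','t3.png');print(nl('t1.png'),o['eef_pos'],o['ft_force'])
w=cv2.imread('pics/t3.png'); print([(r,*map(int,w[r,280])) for r in range(266,345,3)])
"
```

```text
('right', np.int64(292), np.float64(216.76923076923077), 'bottom', np.float64(273.55555555555554), np.int64(249), 'n', np.int64(1138)) [ 0.53676927 -0.00532723  0.07165398] [-1.22493924  0.61070395  0.30449228]
[(266, 121, 120, 119), (269, 96, 96, 95), (272, 95, 95, 94), (275, 95, 95, 93), (278, 95, 95, 93), (281, 95, 95, 93), (284, 76, 82, 87), (287, 54, 69, 86), (290, 51, 67, 86), (293, 51, 69, 86), (296, 50, 66, 85), (299, 50, 65, 83), (302, 51, 65, 82), (305, 50, 66, 84), (308, 51, 66, 84), (311, 86, 58, 54), (314, 99, 54, 29), (317, 99, 53, 28), (320, 100, 56, 31), (323, 101, 53, 29), (326, 47, 34, 126), (329, 130, 67, 39), (332, 84, 108, 113), (335, 39, 38, 37), (338, 35, 31, 30), (341, 33, 28, 28), (344, 36, 31, 30)]
```

Easy push: the brown side in the wrist view is growing, so it is rotating. Continuing.

Call:
move_arm(
  moves=[
    [[0.004,0.0005,0.001,0,40],[0.008,0.001,0.003,0,40],[0.012,0.0014,0.005,0,40],[0.016,0.002,0.007,0,40]],
  ],
)

```text
clock: 11.25
eef_pos: [0.5457, -0.0043, 0.0791]
tool_rot: [-0.057, 0.998, -0.001, -0.006]
ft_force: [-19.7, -3.1, 21.0]
grip_width: 0.0344
grasp_force: 14.3
```

```bash
cat >> h.py <<'E'
def wl():
    o,_=snap('scene','t1.png');snap('wrist','t3.png');print(nl('t1.png'),o['eef_pos'].round(4),o['ft_force'].round(1),o['clock'])
    w=cv2.imread('pics/t3.png').astype(int)
    for c in (280,180,390):
        s='';
        for r in range(200,400,3):
            b,g,rr=w[r,c]; s+='B' if b-rr>30 else 'r' if rr-b>20 and rr-g>8 else '.' if b>80 else 'k'
        print(c,s)
E
python3 -c "
from h import *
wl()"
```

```text
('right', np.int64(289), np.float64(217.35), 'bottom', np.float64(273.5), np.int64(248), 'n', np.int64(1088)) [ 0.5457 -0.0043  0.0791] [-19.7  -3.1  21. ] 11.25
280 ............................rrrrrrrrrrBBBBkkkk...........kkkkkkkkkk
180 ............................rrrrrrrrkkkkkkkkkkkkkkkkkkkk.kkkkkkkkkk
390 .....................................kkkkkkkkkkkkkkkkkkkkkk........
```

The tip now sits in the notch pressing on the base's end wall, so I need to go up rather than forward. It should lift under the lid rim.

Call:
move_arm(
  moves=[
    [[-0.002,0,0.004,0,40],[-0.002,0,0.008,0,40],[0.0,0,0.012,0,40]],
  ],
)

```text
clock: 11.72
eef_pos: [0.5528, -0.0033, 0.0911]
tool_rot: [-0.057, 0.998, 0.0, 0.001]
ft_force: [0.3, 0.4, -0.1]
grip_width: 0.0341
grasp_force: 0.2
```

```bash
python3 -c "
from h import *
wl()"
```

```text
('right', np.int64(288), np.float64(217.2), 'bottom', np.float64(273.5), np.int64(248), 'n', np.int64(1053)) [ 0.5528 -0.0033  0.0911] [ 0.3  0.4 -0.1] 11.725
280 ........................krrrrrrrrkBBBBk..................kkkkkkkkkk
180 ........................rrrrrrrrrkBBBkkkkkkkkkkkkkkkkkkk.kkkkkkkkkk
390 ..................................BBBkkkkkkkkkkkkkkkkkkkkkk........
```

```bash
cat >> h.py <<'E'
def cor():
    o=monitor.get_obs(); w=cv2.imread('pics/t3.png').astype(int)[260:370]; m=(w[:,:,0]-w[:,:,2]>25); m[:,:200]=0
    ys,xs=np.nonzero(m); k=xs>=np.sort(xs)[-12]; wp=(xs.max(),ys[k].mean()+260); r=nl('t1.png'); sp=(r[1]+1,r[2])
    P=[(np.linalg.norm(pix2('t1.png',[sp],z)[0]-wpix('t3.png',(o['eef_pos'],o['tool_rot']),[wp],z)[0]),z,pix2('t1.png',[sp],z)[0],wpix('t3.png',(o['eef_pos'],o['tool_rot']),[wp],z)[0]) for z in np.arange(.02,.15,.002)]
    print(wp,sp,min(P,key=lambda p:p[0]))
E
python3 -c "
from h import *
cor()"
```

```text
(np.int64(396), np.float64(302.8)) (np.int64(289), np.float64(217.2)) (np.float64(0.004235259415025099), np.float64(0.09799999999999993), array([0.5593257 , 0.05975288, 0.098     ]), array([0.56223481, 0.05667481, 0.098     ]))
```

θ is about 52°: lid edge near (0.564, z 0.095), finger against it. Following the arc onward.

Call:
move_arm(
  moves=[
    [[0.001,0.0001,-0.003,0,40],[0.006,0.0007,0.0,0,40],[0.012,0.0014,0.004,0,40],[0.018,0.002,0.007,0,40]],
  ],
)

```text
clock: 12.32
eef_pos: [0.571, -0.0013, 0.0982]
tool_rot: [-0.057, 0.998, 0.0, 0.0]
ft_force: [0.5, 0.3, -0.5]
grip_width: 0.0344
grasp_force: 0.1
```

```bash
python3 -c "
from h import *
wl();cor()"
```

```text
('right', np.int64(283), np.float64(219.33333333333331), 'bottom', np.float64(273.0), np.int64(248), 'n', np.int64(910)) [ 0.571  -0.0013  0.0982] [ 0.5  0.3 -0.5] 12.325
280 ..................kkk.krrrrrrrrrrBBBBBB..................kkkkkkkkkk
180 ......................rrrrrrrrrrrBBBBkkkkkkkkkkkkkkkkkkk.kkkkkkkkkk
390 ..........................kkkk.BBBBBBkkkkkkkkkkkkkkkkkkkkkk........
(np.int64(401), np.float64(299.26666666666665)) (np.int64(284), np.float64(219.33333333333331)) (np.float64(0.0010379278861370838), np.float64(0.10399999999999994), array([0.57829204, 0.06204383, 0.104     ]), array([0.57889333, 0.06119781, 0.104     ]))
```

Call:
move_arm(
  moves=[
    [[0.006,0.0007,0.003,0,40],[0.012,0.0014,0.006,0,40],[0.018,0.002,0.008,0,40],[0.024,0.003,0.01,0,40]],
  ],
)

```text
clock: 12.92
eef_pos: [0.5946, 0.0016, 0.108]
tool_rot: [-0.057, 0.998, -0.0, 0.0]
ft_force: [-0.7, 0.1, 0.2]
grip_width: 0.0342
grasp_force: 0.1
```

```bash
python3 -c "
from h import *
wl();cor()"
```

```text
('right', np.int64(277), np.float64(225.51428571428573), 'bottom', np.float64(272.2857142857143), np.int64(247), 'n', np.int64(619)) [0.5946 0.0016 0.108 ] [-0.7  0.1  0.2] 12.925
280 .........r..kkkk..rrrrrrrrrrrrBBBBBBB....................kkkkkkkkkk
180 ...............kkrrrrrrrrrrrrrBBBBBBBkkkkkkkkkkkkkkkkkkk.kkkkkkkkkk
390 ................kkk.........BBBBBBBBBkkkkkkkkkkkkkkkkkkkkkk........
(np.int64(407), np.float64(299.57142857142856)) (np.int64(278), np.float64(225.51428571428573)) (np.float64(0.0015260581774363404), np.float64(0.10599999999999993), array([0.60538611, 0.07093557, 0.106     ]), array([0.60688557, 0.07121921, 0.106     ]))
```

θ is about 75–80°, within the standing range. Continuing upright.

Call:
move_arm(
  moves=[
    [[0.005,0.0006,0.002,0,40],[0.01,0.0012,0.003,0,40],[0.015,0.0018,0.004,0,40],[0.02,0.0024,0.004,0,40]],
  ],
)

```text
clock: 13.52
eef_pos: [0.6145, 0.004, 0.1119]
tool_rot: [-0.057, 0.998, -0.0, 0.0]
ft_force: [-0.8, 0.6, -0.6]
grip_width: 0.0339
grasp_force: 0.1
```

```bash
python3 -c "
from h import *
wl();cor()"
```

```text
('right', np.int64(272), np.float64(235.28846153846155), 'bottom', np.float64(271.3333333333333), np.int64(247), 'n', np.int64(408)) [0.6145 0.004  0.1119] [-0.8  0.6 -0.6] 13.525
280 ..rr..kkkkkk...rrrrrrrrrrrrrBBBBBBBB.....................kkkkkkkkkk
180 .......kkkk..BrrrrrrrrrrrrrrBBBBBBBB.kkkkkkkkkkkkkkkkkkk.kkkkkkkkkk
390 ........kkk..............BBBBBBBBBBB.kkkkkkkkkkkkkkkkkkkkkk........
(np.int64(405), np.float64(298.2105263157895)) (np.int64(273), np.float64(235.28846153846155)) (np.float64(0.004239042306748738), np.float64(0.09599999999999993), array([0.63048255, 0.08201344, 0.096     ]), array([0.63386824, 0.07946264, 0.096     ]))
```

Call:
move_arm(
  moves=[
    [[0.006,0.0007,0.001,0,40],[0.012,0.0014,0.001,0,40],[0.018,0.002,0.001,0,40],[0.024,0.003,0.001,0,40],[0.03,0.0035,0.001,0,40]],
  ],
)

```text
clock: 14.25
eef_pos: [0.6446, 0.0076, 0.1128]
tool_rot: [-0.057, 0.998, 0.0, 0.0]
ft_force: [-0.2, 0.2, -0.3]
grip_width: 0.0342
grasp_force: 0.0
```

```bash
python3 -c "
from h import *
wl();cor()"
```

```text
('right', np.int64(272), np.float64(245.375), 'bottom', np.float64(270.57142857142856), np.int64(247), 'n', np.int64(142)) [0.6446 0.0076 0.1128] [-0.2  0.2 -0.3] 14.25
280 kkkk......rrrrrrrrrrrrrrBBBBBBBB.........................kkkkkkkkkk
180 BBBBBBrrrrrrrrrrrrrrrrrkBBBBBBBB.....kkkkkkkkkkkkkkkkkkk.kkkkkkkkkk
390 .....................BBBBBBBBBBBB....kkkkkkkkkkkkkkkkkkkkkk........
(np.int64(400), np.float64(289.5)) (np.int64(273), np.float64(245.375)) (np.float64(0.02560205228050373), np.float64(0.08599999999999995), array([0.64588236, 0.10135432, 0.086     ]), array([0.66497924, 0.08430222, 0.086     ]))
```

Leaning past upright now. Keep pushing it over.

Call:
move_arm(
  moves=[
    [[0.006,0.0007,0.0,0,40],[0.012,0.0014,-0.002,0,40],[0.018,0.002,-0.004,0,40],[0.024,0.003,-0.006,0,40]],
  ],
)

```text
clock: 14.85
eef_pos: [0.6685, 0.0105, 0.1065]
tool_rot: [-0.057, 0.998, -0.0, -0.0]
ft_force: [0.1, -0.2, -0.7]
grip_width: 0.0341
grasp_force: 0.0
```

```bash
python3 -c "
from h import *
wl()"
```

```text
('right', np.int64(284), np.float64(237.0), 'bottom', np.float64(252.73684210526315), np.int64(261), 'n', np.int64(321)) [0.6685 0.0105 0.1065] [ 0.1 -0.2 -0.7] 14.85
280 k........rrrrrrrrBB......................................kkkkkkkkkk
180 .....................................kkkkkkkkkkkkkkkkkkk.kkkkkkkkkk
390 .....................................kkkkkkkkkkkkkkkkkkkkkk........
```

Looks tipped. Backing off to look.

Call:
move_arm(
  moves=[
    [[-0.05,-0.006,0.02,0,40],[-0.1,-0.012,0.04,0,40],[-0.15,-0.018,0.06,0,40],[-0.15,-0.018,0.06,0,40]],
  ],
)

```text
clock: 15.45
eef_pos: [0.5154, -0.0079, 0.1687]
tool_rot: [-0.057, 0.998, -0.0, 0.0]
ft_force: [0.0, 0.0, 0.0]
grip_width: 0.0345
grasp_force: 0.0
```

```bash
cat >> h.py <<'E'
def amap(fn,c0,c1,r0,r1,s):
    w=cv2.imread('pics/'+fn).astype(int)
    for r in range(r0,r1,s*2):
        print(r,''.join('B' if w[r,c,0]-w[r,c,2]>30 else 'r' if w[r,c,2]-w[r,c,0]>20 else 'k' if w[r,c].max()<70 else 'W' if w[r,c].min()>190 else '.' for c in range(c0,c1,s)))
E
python3 -c "
from h import *
o,_=snap('scene','t1.png');snap('wrist','t3.png');print(o['eef_pos'],o['tool_rot'],o['clock'])
amap('t1.png',180,320,190,300,1)
amap('t3.png',100,460,200,420,4)"
```

```text
[ 0.51542292 -0.00786947  0.16866826] [-5.70945281e-02  9.98368716e-01 -6.85893963e-05  3.41669676e-04] 15.45
190 rrrrrrrrrrrrrrr.......................................rrrr.............rrrrrrrrr..........................BBBB..............................
192 rrrrrrrrrrrrrrrrrrrrrrrrrrrrrrrr.......................rrrrrr......rrrrrrrrrrrr.............................................................
194 rrrrrrrrrrrrrrrrrrrrrrrrrrrrrrrr........................rrrrrrrrrrrrrrrrrrrrrr..............................................................
196 rrrrrrrrrrrrrrrrrrrrrrrrrrrrrrrr..........................rrrrrrrrrrrrrrrrrr................................................................
198 rrrrrrrrrrrrrrrrrrrrrrrrrrrrrrr.................................rrrr.rrr....................................................................
200 rrrrrrrrrrrrrrrrrrrrrrrrrrrrrr..............................................................................................................
202 rrrrrrrrrrrrrrrrrrrrrrrrrrrrrr......................................................................................
[... 8944 characters left out ...]
rr.kkkkkkkkkkkkkkkkkkkkkkk...kkkkkk
368 kkkkkk..kkkkkkkkkkk.kkkkkkkkkkkkkkkkkkkkkk......kkkkkkkkkkkkkkkkkkkkkk..kkkkkkkkkkk..kkkkk
376 kkkkkkkkkkkkkkkkkk..kkkkkkkkkkkkkkkkkkkkkkkkkkkkkkkkkkkkkkkkkkkkkkkkkk...kkkkkkkkkkkkkkkkk
384 kkkkkkkkkkkkkkkk....kkkkkkkkkkkkkkkkkkkkkkkkkkkkkkkkkkkkkkkkkkkkkkkkkkk....kkkkkkkkkkkkkkk
392 kkkkkkkkkkkkkk......kkkkkkkkkkkkkkkkkkkkkkkkkkkkkkkkkkkkkkkkkkkkkkkkkkk......kkkkkkkkkkkkk
400 kkkkkkkkkkkk.......kkkkkkkkkkkkkkkkkkkkkkkkkkkkkkkkkkkkkkkkkkkkkkkkkkkkk......kkkkkkkkkkkk
408 kkkkkkkkkkk......kkkkkkkkkkkkkkkkkkkkkkkkkkkkkkkkkkkkkkkkkkkkkkkkkkkkkkkkk......kkkkkkkkkk
416 kkkkkkkkk.....kkkkkkkkkkkkkkkkkkkkkkkkkkkkkkkkkkkkkkkkkkkkkkkkkkkkkkkkkkkkkk......kkkkkkkk
```

Box lies sticker up (brown with white sticker). The visible lid corners are at (220.5,235.5), (252.5,262) and (285,238).

```bash
python3 -c "
from h import *
np.set_printoptions(precision=4,suppress=True)
p=pix2('t1.png',[(220.5,235.5),(252.5,262),(285,238)],.028)
b=pix2('t1.png',[(253,215.5),(228,233),(252.5,254.5),(278,234)],.045)
th=.1182; M=np.array([[np.cos(th),np.sin(th)],[-np.sin(th),np.cos(th)]]); c=[.7316,.0383]
print(p,(p[:,:2]-c)@M.T,(b[:,:2]-c)@M.T,sep='\n')
w=pix2('t1.png',[(201,227)],.026)
"
```

```text
[[ 0.7062 -0.0571  0.028 ]
 [ 0.6918  0.0728  0.028 ]
 [ 0.574   0.0619  0.028 ]]
[[-0.0365 -0.0917]
 [-0.0355  0.039 ]
 [-0.1537  0.042 ]]
[[-0.1409 -0.0717]
 [-0.048  -0.071 ]
 [-0.0435  0.0315]
 [-0.14    0.0288]]
```

Box needs about +85 mm along the scale's x. I'll push on the base's end wall with the tips above the lid rim and above the platform (z ≈ 0.036).

Call:
move_arm(
  moves=[
    [[0.0,-0.003,-0.06,0,40],[0.0,-0.003,-0.115,0,40],[0.0,-0.003,-0.134,0,40],[0.03,0.0005,-0.134,0,40],[0.05,0.003,-0.134,0,40]],
  ],
)

```text
clock: 16.18
eef_pos: [0.5701, -0.0042, 0.0312]
tool_rot: [-0.058, 0.998, 0.0, -0.0]
ft_force: [0.6, -0.3, -0.4]
grip_width: 0.0343
grasp_force: 0.0
```

Call:
move_arm(
  moves=[
    [[0.01,0.0012,0,0,40],[0.019,0.0022,0,0,40],[0.028,0.0033,0,0,40],[0.037,0.0044,0,0,40],[0.046,0.0055,0,0,40]],
  ],
)

```text
clock: 16.8
eef_pos: [0.6145, 0.001, 0.0329]
tool_rot: [-0.057, 0.998, -0.0, -0.0]
ft_force: [-0.5, 0.1, 0.1]
grip_width: 0.0346
grasp_force: 0.3
```

```bash
python3 -c "
from h import *
o,_=snap('scene','t1.png');print(o['eef_pos'],o['ft_force'])
amap('t1.png',190,300,214,284,1)"
```

```text
[0.61448804 0.00098644 0.03292036] [-0.4740688   0.06736897  0.09426563]
214 rrrrrrrrrrrrrrrr...........................................kkkkkkkkkkkkkkkkkkkkkk.............................
216 rrrrrr...rrrrrrr...........................................kkkkkkkkkkkkkkkkkkkkkkkk...........................
218 rrrrrrrrrrrrrrr..............................................kkkkkkkkkkkkkkkkkkkkkkkk.........................
220 rrrrrrrrrrrrrr................................................kkkkkkkkkkkkk.kkkkkkkkkkk.......................
222 rrrrrrrrrrrrr.................................................kkkkkk...kkkkkkkkkkkkkkk........................
224 ................................................rrrrrrr.kkk..kkkkkkk....kkkkkkkkkkkkk.........................
226 .............................................rrrrrrrrrrrrrrkkkkkkk......kkkkkkkkkk............................
228 ..........................................rrrrrrrr.....rrrrrrrrkk.......kkkkkkkk..............................
230 .......................................rrrrrrrr...........rrrrrrr........kkkkkk........................
[... 2297 characters left out ...]
kk........
272 ................................................................................................kkkk..........
274 ..............................................................................................kkk.............
276 ............................................................................................kk................
278 .........................................................................................kkkk.................
280 .......................................................................................kkk....................
282 .....................................................................................kkk......................
```

Sliding nicely and straight; about 50 mm more.

Call:
move_arm(
  moves=[
    [[0.01,0.0012,0.001,0,40],[0.02,0.0024,0.001,0,40],[0.03,0.0036,0.001,0,40],[0.038,0.0045,0.001,0,40],[0.045,0.0053,0.001,0,40]],
  ],
)

```text
clock: 17.48
eef_pos: [0.6596, 0.0064, 0.0338]
tool_rot: [-0.057, 0.998, -0.0, -0.0]
ft_force: [-0.7, -0.4, 1.8]
grip_width: 0.034
grasp_force: 0.6
```

Call:
move_arm(
  moves=[
    [[0.004,0.0005,0,0,40],[0.006,0.0007,0,0,40],[-0.02,-0.002,0.0,0,40],[-0.06,-0.007,0.04,0,40],[-0.12,-0.014,0.08,0,40]],
  ],
)

```text
clock: 18.1
eef_pos: [0.5471, -0.0068, 0.109]
tool_rot: [-0.058, 0.998, -0.0, 0.001]
ft_force: [1.3, -0.9, 0.8]
grip_width: 0.0342
grasp_force: 0.0
```

```bash
python3 -c "
from h import *
o,_=snap('scene','t1.png');print(o['eef_pos'],o['clock'])
a=cv2.imread('pics/t1.png')[165:325,155:375]
cv2.imwrite('pics/fin.png',cv2.resize(a,None,fx=3.6,fy=3.6,interpolation=cv2.INTER_CUBIC))"
```

```text
[ 0.54714186 -0.00684954  0.10902004] 18.1
```

View pics/fin.png

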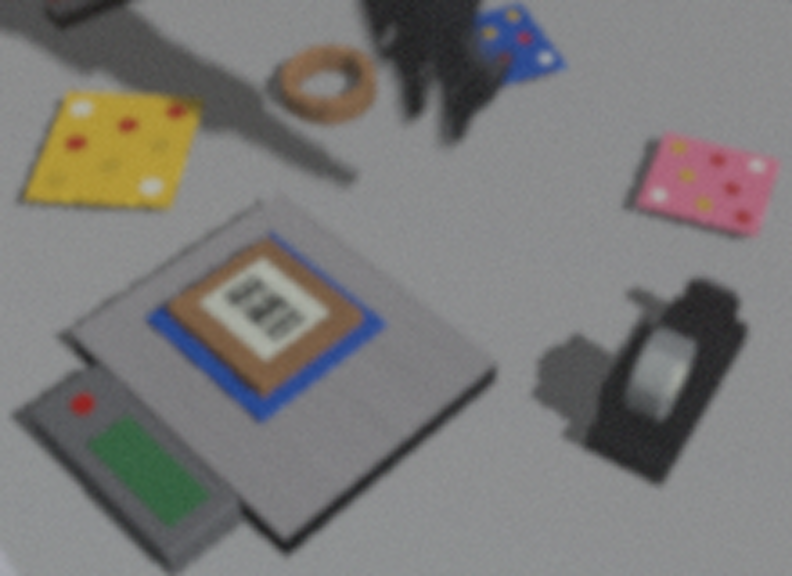

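The box lies flat, sticker up, fully within the platform: lid corners at (148,318), (262,420), (385,322) and (272,235), all inside its outline. The robot is clear, so I'm handing in.

```bash
python3 -c "
from workcell import job
print(job.job_done())"
```

```text
the job is handed in; nothing more can be done
None
```

Job handed in at about 18 s: the gift box was pushed flush, stood on end, tipped over and slid on, and by the last picture it lies flat, sticker up, well inside the scale's platform with the robot clear; no verdict was returned.

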